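Stack the empty tote on the filled tote at the packing bench

ROBOT

A 6-joint arm with a two-finger parallel gripper is mounted at the origin on the work surface. World frame = base frame: x ahead of the robot, y to its left, z up, the work surface at z = 0. Lengths are in mm, angles in rad, forces in N, time in s.
With the tool pointing down it reaches from about 275 to 750 mm from the base axis. Payload 10.2 kg.
Tool frame: the origin (TCP) lies midway between the tips of the shut fingers; the grasp point (between the pads) lies 19 mm behind it (ctrl.tcp_to_grasp is the z of the grasp point in the tool frame, in mm); z points along the fingers, y is the direction in which the jaws open and shut (so a half turn about z gives the same grasp; the last joint's range is limited). The gripper opens to 85 mm and grips with 20 to 120 N. Pads are 22 mm wide; open, the fingers measure 114 mm over their backs; the gripper's body (76 mm by 85 mm) begins 54 mm behind the grasp point. The pads swing forward as they close: fully open they stand 13 mm farther back than shut.
Start: joints at [-1.562, 0.313, 1.498, -0, 1.331, -0.223], TCP at [120.594, -510.968, 231.294] pointing down, gripper open.
Joint ranges: [-2.94, 2.94], [-0.97, 2.17], [0.19, 2.56], [-1.23, 4.37], [0.02, 3.11], [-2.88, 2.88]. Speed limits (rad/s): [2.39, 2.39, 3.01, 3.14, 3.14, 3.14].

INTERFACE

Orientations are given as a unit quaternion [w, x, y, z].
In Python, from rig import sensors, capture, order, ctrl gives the robot as it stands. The module is installed in compiled form; this text tells all that it offers.
- The arm moves only by the tool play_rows, never from a script. Its argument "deltas" is a list of rows, each a list of 7 numbers: the shift along the world's x, y, z in units of 40 mm (1.0 is 40 mm), then the turn, a rotation vector about the world's x, y, z in units of 6 degrees (1.0 is 6 degrees), then the opening, from -1 (shut) to 1 (fully open). A call has 1 to 8 rows; each row shifts and turns the commanded pose from where the row before left it; what a row does not reach is not made up. A row lasts 1/12 s, in which the tool goes at most 41.7 mm and 7.16 degrees, less where a joint would pass 70% of its speed; a pose out of reach is approached as far as the arm can. A call is refused whole if a number of a shift passes 1 or a number of a turn 1, either way. A call with a gripper value outside its range is refused whole. The fingers move at their own pace and stop on an object; "squeeze" is the grip in N (left out, the last holds). Time passes only in rows, so rows that do not move let the fingers close. It gives the time, the measured TCP pose, the force and the opening at its end, in the units of the state.
- sensors.sense(): the state, without advancing time (a new reading comes with each control period).
- capture(name): name is "side" or "top"; returns a dict with "pixels" (400x640x3 uint8, red, green, blue), "z_map" (400x640 float32, mm along the optical axis (not along the pixel's ray), 0 where there is no reading), "fx", "fy", "cx", "cy" (pixels), "eye" and "rotation" of the camera in the world. Camera axes: x right, y down, z forward; pixel columns grow to the right and rows downward; lengths in mm; the calibration is good to about 2 mm. A picture is of the moment at which its call begins.
- order.finish_job(): hands the job in, once; it reports no verdict.
The state is a dict: "time_s": time; "joints": joint angles; "dq": joint speeds; "tau": joint torques, N m; "eef_pos": TCP position; "ee_rot": TCP orientation; "force": force on the tool from outside, world axes, zero at the start; "wrist_torque": the same for the moment, N m; "grip_width": opening from 0.0 (shut) to 1.0 (fully open).
Only numpy, scipy, OpenCV 4.12 (cv2) and the standard library are available. Lean on these libraries where they do the work, as an engineer would, in place of code of your own. Each camera call takes 0.05 s, during which the arm holds its last target. There are 200 camera calls.

TASK

On the packing bench, pick up the long empty tote and stack it squarely on the tote filled with metal sleeves, turned end for end relative to that one (its low end over the other's high end) so that its feet stand on the rim instead of nesting down onto the sleeves. Set it down rather than drop it, let go of it, and leave the filled tote and the short tote where they stand.

Things in the scene. Friction and masses are not known exactly. Their poses are not given: they have to be found in the camera images.
- empty_tote: the tote to move: grey plastic, empty, 150 long (x), 66 wide (y), 60 high (mm), 0.2 kg. Origin: centre of underside, z up. Long walls carry flat rim bands, outer faces y +-33, 10 thick, z 40 to 60, x -75 to 45: grip across them at mid-length. Beyond x 45 the +x end is cut low (34); -x end full (60). Cross feet 12 wide, underside z 0, at x +54 and -26; slot 18 wide in each rim at x -26
- filled_tote: the tote to stack on, loose: same shape, size and axes as the empty one (low end +x), but holding three upright metal sleeves with tops at 48 mm; 0.7 kg. Origin: centre of underside. A tote on it turned half round stands on the rims, origin 60 mm above this one; same way round its feet drop in the slots and low end: it nests. Nothing guides it: beyond 10 mm sideways a foot slips off
- short_tote: a bystander, not to be used: same grey plastic and same width and height but only 100 mm long (x), empty, both ends full height. Origin: centre of the underside; z up
- empty_low_end (a point): middle of the empty tote's low end: 75 mm along its +x from its origin, 34 mm above its underside; shows which way round it is
There are look-alikes about, which are no part of the job. Leave any pink or turquoise look-alike of the empty_tote alone.

How it is judged (in metres and radians):
At the end, for the whole second after the job is handed in: The empty tote rests level (5 deg) on the filled one, origin 55 to 66 mm above the other, its low end over the high end, in line within 11 deg, centred within 13 mm, at rest; the filled tote is upright and within 40 mm, the short tote within 30 mm, of its start (z of empty_tote in the frame of filled_tote between 0.055 and 0.066 m and horizontal distance between empty_tote and filled_tote below 0.013 m and angle between the x axis of empty_tote and the x axis of filled_tote, either way round below 0.19 rad and x of empty_low_end in the frame of filled_tote below -0.04 m and angle between each of empty_tote, filled_tote's own z axis and vertical below 0.088 rad and contact force between empty_tote and filled_tote above 0.5 N and linear speed of empty_tote below 0.02 m/s and distance of filled_tote from where it was at the start of the episode below 0.04 m and distance of short_tote from where it was at the start of the episode below 0.03 m); the robot touches nothing.
It fails at once if the empty tote is dropped or thrown (moving faster than 0.6 m/s, a fall of about 20 mm, while the fingers do not hold it) (linear speed of empty_tote above 0.6 m/s and contact force between the fingers and empty_tote below 0.05 N).
It fails at once if the short tote is shoved or lifted more than 30 mm from its place (distance of short_tote from where it was at the start of the episode above 0.03 m).
It fails at once if the filled tote is shoved or lifted more than 40 mm from its place (distance of filled_tote from where it was at the start of the episode above 0.04 m).
It also fails if it takes over 38 s, if anything falls off the work surface, if the arm or the gripper's body presses on something with over 40 N, if the wrist force passes 120 N, or if a joint passes its speed limit or range.

## Working session

There is one attempt and no reset: what is moved stays moved. The work goes in short steps, Python scripts to look and compute and a tool call to move; the robot and the scene stay as the last step left them, time stands still between calls to the robot, and variables do not carry over. Pictures are saved under pics/ and viewed, about 8 in all and at most 12, crops included, and the job is handed in when it is done.

Besides the shell and the picture viewer there is one more tool, called after "Emit:" by a JSON object that holds its "fn" and its "kwargs". play_rows: Moves the arm, as the interface text tells. Its arguments: {"type":"object","properties":{"deltas":{"type":"array","items":{"type":"array","items":{"type":"number"}}},"squeeze":{"type":"number"}},"required":["deltas"]}

```bash
mkdir -p pics
cat > h.py <<'E'
import numpy as np, cv2
from rig import sensors, capture, order, ctrl
def snap(n,f):
    c=capture(n); cv2.imwrite(f'pics/{f}.png',cv2.cvtColor(c['pixels'],cv2.COLOR_RGB2BGR)); np.savez(f'{f}.npz',**c); return c
def cloud(c):
    z=c['z_map']; v,u=np.mgrid[:z.shape[0],:z.shape[1]]
    p=np.stack([(u-c['cx'])/c['fx']*z,(v-c['cy'])/c['fy']*z,z],-1)
    w=p@np.array(c['rotation']).T+np.array(c['eye']); w[z==0]=np.nan; return w
E
python3 - <<'E'
from h import *
for n in('top','side'):
    c=snap(n,n+'0'); print(n,c['eye'],np.round(c['rotation'],3).tolist(),c['fx'],c['cx'],c['cy'])
    w=cloud(c); print(np.nanpercentile(w.reshape(-1,3),[1,50,99],axis=0).round())
print(sensors.sense(), ctrl.tcp_to_grasp)
E
```

```text
top [ 372.67478828   75.06289795 1084.85451487] [0.044, -0.695, 0.715, -0.057] 440.5431897558837 320.10161331283336 204.21522796371593Traceback (most recent call last):
  File "<stdin>", line 4, in <module>
  File "h.py", line 8, in cloud
    w=p@np.array(c['rotation']).T+np.array(c['eye']); w[z==0]=np.nan; return w
      ~^~~~~~~~~~~~~~~~~~~~~~~~~~
ValueError: matmul: Input operand 1 has a mismatch in its core dimension 0, with gufunc signature (n?,k),(k,m?)->(n?,m?) (size 4 is different from 3)
```

View pics/top0.png

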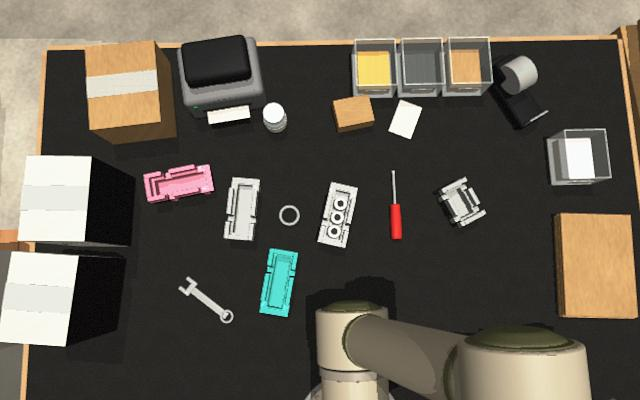

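The top view shows the grey totes: long empty at (242,209), filled with three sleeves at (338,215), and short at (461,202). The pink (178,183) and turquoise (279,283) look-alikes are to be left alone. The one to move is the grey one at (242,209), because it is long, grey and empty. I'll confirm that in a crop.

```bash
sed -i "s/np.array(c\['rotation'\]).T/Rotation.from_quat(np.roll(c['rotation'],-1)).as_matrix().T/; 1a from scipy.spatial.transform import Rotation" h.py
cat >> h.py <<'E'
def tote(c,box):
    "box u0,v0,u1,v1: rim points z 52..68 -> rect"
    w=cloud(c); u0,v0,u1,v1=box; p=w[v0:v1,u0:u1].reshape(-1,3); p=p[~np.isnan(p[:,0])]
    for lo,hi in((50,70),(20,70)):
        q=p[(p[:,2]>lo)&(p[:,2]<hi)]; (x,y),s,a=cv2.minAreaRect(q[:,:2].astype(np.float32))
        if s[0]<s[1]: a+=90; s=s[::-1]
        print(lo,len(q),'ctr',round(x,1),round(y,1),'size',np.round(s,1),'ang',round(a,1),'zmed',np.median(q[:,2]).round(1))
    R=np.array([np.cos(np.radians(a)),np.sin(np.radians(a))])
    d=(p[:,:2]-[x,y]); m=(p[:,2]>20)&(p[:,2]<70); t=d@R; sd=d@[-R[1],R[0]]
    for k in range(-80,80,10):
        g=m&(t>k)&(t<k+10)
        if g.sum(): print(k,g.sum(),np.percentile(p[g,2],[5,50,95]).round(),np.percentile(sd[g],[0,100]).round())
E
python3 - <<'E'
from h import *
c=snap('top','top0'); print(cloud(c)[260,180])
for n,b in(('empty',(218,170,268,248)),('filled',(312,174,364,254)),('short',(432,170,492,236))): print(n); tote(c,b)
s=snap('side','side0'); print(s['eye'],s['rotation'])
im=cv2.imread('pics/top0.png')[160:260,210:370]; cv2.imwrite('pics/crop0.png',cv2.resize(im,None,fx=5,fy=5,interpolation=cv2.INTER_CUBIC))
print(sensors.sense(), ctrl.tcp_to_grasp)
E
```

```text
[400.68033303 395.7052606    3.63917928]
empty
50 523 ctr 502.2 240.0 size [119.1  66.5] ang 173.8 zmed 61.0
20 1149 ctr 517.8 238.3 size [150.5  66.5] ang 173.8 zmed 44.1
-80 52 [32. 35. 39.] [-32.  32.]
-70 112 [32. 35. 38.] [-33.  33.]
-60 79 [25. 35. 39.] [-32.  33.]
-50 46 [29. 42. 62.] [-33.  33.]
-40 69 [32. 59. 64.] [-32.  33.]
-30 64 [33. 58. 64.] [-32.  33.]
-20 72 [23. 59. 64.] [-33.  33.]
-10 68 [30. 59. 65.] [-32.  33.]
0 69 [27. 58. 63.] [-33.  33.]
10 61 [32. 51. 63.] [-32.  33.]
20 61 [25. 35. 38.] [-33.  33.]
30 56 [23. 40. 62.] [-32.  33.]
40 68 [27. 59. 64.] [-33.  33.]
50 74 [35. 57. 63.] [-32.  33.]
60 118 [39. 60. 64.] [-33.  33.]
70 80 [44. 61. 64.] [-33.  33.]
filled
50 633 ctr 481.9 15.4 size [119.2  65.8] ang 165.4 zmed 60.5
20 1444 ctr 497.1 11.5 size [150.6  65.8] ang 165.4 zmed 48.7
-80 50 [33. 35. 38.] [-33.  32.]
-70 112 [33. 36. 39.] [-32.  33.]
-60 74 [24. 35. 39.] [-32.  33.]
-50 35 [34. 42. 63.] [-33.  31.]
-40 94 [41. 51. 64.] [-33.  33.]
-30 108 [41. 51. 63.] [-33.  33.]
-20 112 [26. 49. 63.] [-33.  33.]
-10 74 [40. 52. 64.] [-33.  33.]
0 109 [41.
[... 791 characters left out ...]
02402]
{'time_s': 0.15, 'joints': array([-1.56241653e+00,  3.13290164e-01,  1.49822564e+00, -2.00935303e-05,
        1.33097772e+00, -2.23399499e-01]), 'dq': array([ 0.00044737, -0.00166329, -0.00233917, -0.00067838, -0.00050458,
       -0.00020789]), 'tau': array([ 7.56089084e-04, -4.12375617e+01, -2.59792614e+01, -2.34713289e-04,
        3.38314043e-03,  1.29594281e-05]), 'eef_pos': array([ 120.57946304, -510.78336039,  230.89646067]), 'ee_rot': array([-4.48879288e-04,  9.93291930e-01,  1.15632779e-01,  3.86309110e-05]), 'force': array([-0.65409611,  1.21314721,  0.06178702]), 'wrist_torque': array([0.02603869, 0.00906161, 0.00704876]), 'grip_width': 1.0009010773820397} -18.700000000000003
```

View pics/side0.png

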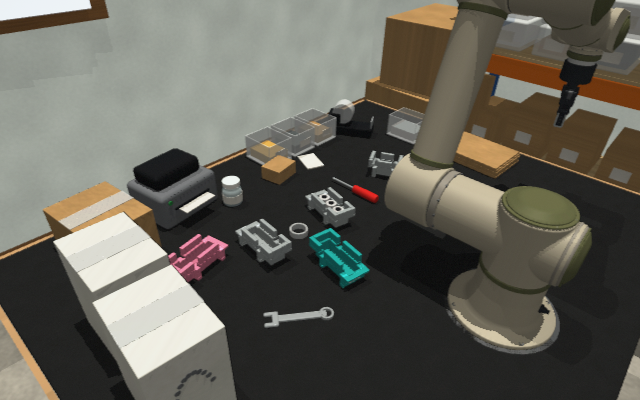

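View pics/crop0.png

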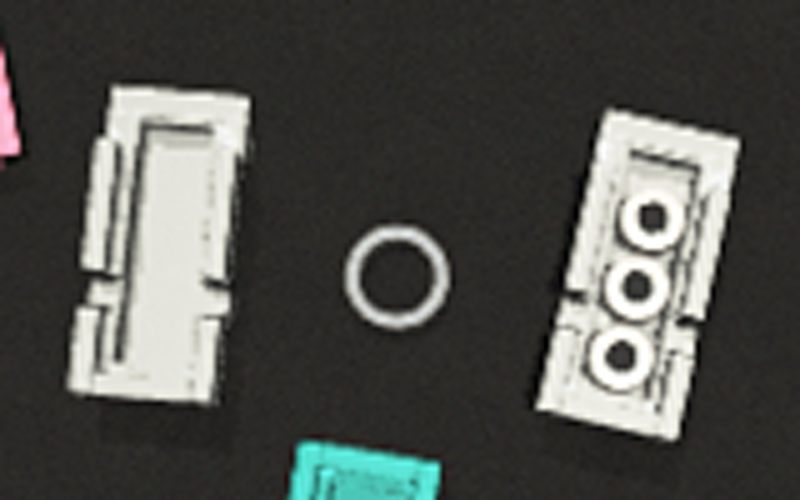

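The side view and the crop agree. The grey empty tote (crop 160,245) has a full width rim, a low end at the top (world +x) and slots near the bottom. The filled one (crop 640,275) is the same way round.

| Tote | Centre (mm) | Yaw of x axis | Measured size (mm) | Rim height (mm) |
|---|---|---|---|---|
| Empty | (518, 238) | -6.2° | 150 x 66 | 60 |
| Filled | (497, 11.5) | -14.6° | 150 x 66 | 60 |

The sizes and rim heights match the description. The carry turn is +171.6°, and joint 6 goes from about 109° to -88°, which is inside its range.

Emit:
{"fn": "play_rows", "kwargs": {"deltas": [[0.9,0.6,0,0,0,0,1],[0.9,0.6,0,0,0,0,1],[0.9,0.6,0,0,0,0,1],[0.9,0.6,0,0,0,0,1],[0.9,0.6,0,0,0,0,1],[0.9,0.6,0,0,0,0,1],[0.9,0.6,0,0,0,0,1],[0.9,0.6,0,0,0,0,1]]}}

```text
time_s: 0.82
eef_pos: [399.3, -324.5, 231.2]
ee_rot: [-0.0, 0.993, 0.116, -0.0]
force: [0.1, -0.7, 0.4]
grip_width: 0.996
```

Emit:
{"fn": "play_rows", "kwargs": {"deltas": [[0.17,0.87,0,0,0,-0.2,1],[0.17,0.87,0,0,0,-0.2,1],[0.17,0.87,0,0,0,-0.2,1],[0.17,0.87,0,0,0,-0.2,1],[0.17,0.87,0,0,0,-0.2,1],[0.17,0.87,0,0,0,-0.2,1],[0.17,0.87,0,0,0,-0.2,1],[0.17,0.87,0,0,0,-0.2,1]]}}

```text
time_s: 1.48
eef_pos: [452.2, -45.9, 231.3]
ee_rot: [-0.0, 1.0, 0.032, -0.0]
force: [0.7, -0.2, 0.2]
grip_width: 1.001
```

Emit:
{"fn": "play_rows", "kwargs": {"deltas": [[0.17,0.87,0,0,0,-0.2,1],[0.17,0.87,0,0,0,-0.2,1],[0.17,0.87,0,0,0,-0.2,1],[0.17,0.87,0,0,0,-0.2,1],[0.17,0.87,0,0,0,-0.2,1],[0.17,0.87,0,0,0,-0.2,1],[0.17,0.87,0,0,0,-0.2,1],[0,0,0,0,0,0,1]]}}

```text
time_s: 2.15
eef_pos: [499.8, 200.7, 230.7]
ee_rot: [-0.001, 0.999, -0.039, -0.0]
force: [0.8, 0.5, -0.4]
grip_width: 1.001
```

Emit:
{"fn": "play_rows", "kwargs": {"deltas": [[0.22,0.47,-0.2,0,0,-0.14,1],[0.22,0.47,-0.4,0,0,-0.14,1],[0,0,-0.6,0,0,0,1],[0,0,-0.7,0,0,0,1],[0,0,-0.7,0,0,0,1],[0,0,-0.5,0,0,0,1],[0,0,-0.2,0,0,0,1],[0,0,0,0,0,0,1]]}}

```text
time_s: 2.82
eef_pos: [516.7, 233.0, 97.7]
ee_rot: [0.001, 0.998, -0.056, -0.002]
force: [0.9, 0.5, 0.6]
grip_width: 1.0
```

Run:
```python
from h import *
s=snap('side','side1'); print(sensors.sense()['eef_pos'],sensors.sense()['ee_rot'],sensors.sense()['joints'])
im=cv2.imread('pics/side1.png')[120:320,150:430]; cv2.imwrite('pics/c1.png',cv2.resize(im,None,fx=2.8,fy=2.8,interpolation=cv2.INTER_CUBIC))
```

```text
[517.57301675 233.26047206  99.35760659] [ 1.16733609e-04  9.98436234e-01 -5.59013067e-02 -3.41698835e-04] [ 2.17119444e-01  5.37923940e-01  1.52912449e+00 -4.60675258e-05
  1.07526526e+00  1.89979862e+00]
```

View pics/c1.png

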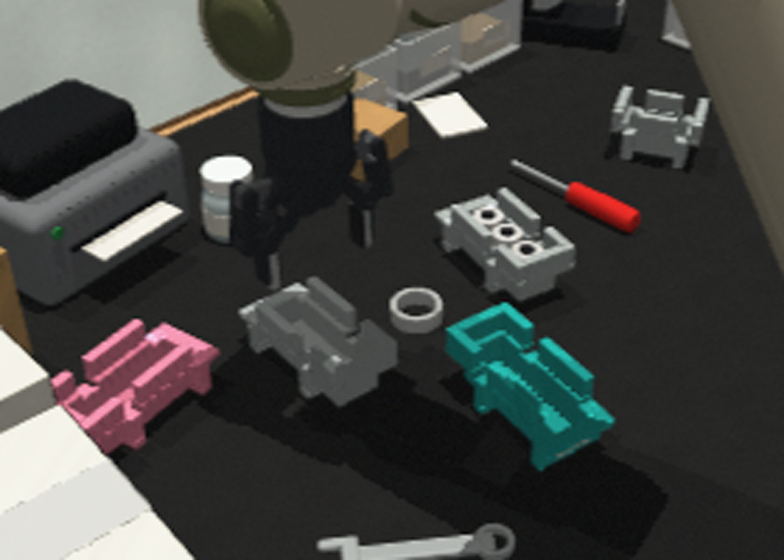

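The side crop shows the open fingers above and just behind the empty tote (crop 320,340). The path down is clear. TCP y is 5 mm short, so I'll correct that and then descend.

Emit:
{"fn": "play_rows", "kwargs": {"deltas": [[0,0.13,-0.1,0,0,0,1],[0,0,-0.3,0,0,0,1],[0,0,-0.4,0,0,0,1],[0,0,-0.4,0,0,0,1],[0,0,-0.3,0,0,0,1],[0,0,-0.2,0,0,0,1],[0,0,-0.15,0,0,0,1],[0,0,0,0,0,0,1]]}}

```text
time_s: 3.53
eef_pos: [517.4, 238.8, 24.7]
ee_rot: [0.0, 0.998, -0.056, -0.0]
force: [0.8, -0.3, -0.1]
grip_width: 1.001
```

Emit:
{"fn": "play_rows", "kwargs": {"deltas": [[0,0,0,0,0,0,0.5],[0,0,0,0,0,0,0.2],[0,0,0,0,0,0,-0.2],[0,0,0,0,0,0,-0.6],[0,0,0,0,0,0,-1],[0,0,0,0,0,0,-1],[0,0,0,0,0,0,-1],[0,0,0,0,0,0,-1]], "squeeze": 40}}

```text
time_s: 4.2
eef_pos: [518.2, 238.9, 26.3]
ee_rot: [-0.0, 0.998, -0.056, 0.001]
force: [-0.7, 0.8, 6.3]
grip_width: 0.762
```

Emit:
{"fn": "play_rows", "kwargs": {"deltas": [[0,0,0,0,0,0,-1],[0,0,0.1,0,0,0,-1],[0,0,0.2,0,0,0,-1],[0,0,0.2,0,0,0,-1],[0,0,0.2,0,0,0,-1],[0,0,0.2,0,0,0,-1],[0,0,0.1,0,0,0,-1],[0,0,0,0,0,0,-1]]}}

```text
time_s: 4.87
eef_pos: [518.1, 238.8, 66.6]
ee_rot: [-0.0, 0.998, -0.056, 0.001]
force: [0.5, -0.1, -1.7]
grip_width: 0.772
```

Run:
```python
from h import *
s=snap('side','side2')
im=cv2.imread('pics/side2.png')[120:320,150:430]; cv2.imwrite('pics/c2.png',cv2.resize(im,None,fx=2.8,fy=2.8,interpolation=cv2.INTER_CUBIC))
```

```text
(no output)
```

View pics/c2.png

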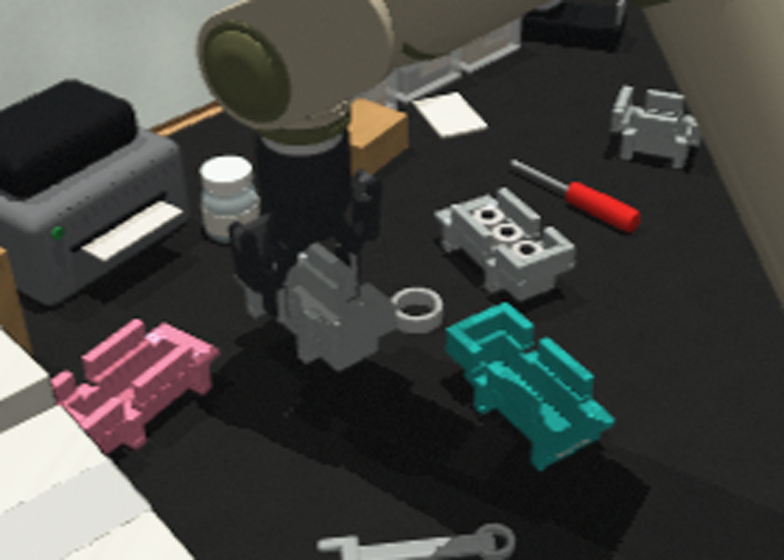

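Held: opening 0.77 × 85 = 65.5 mm, matching the 66 mm width, and about 2 N of weight. The crop suggests the near end may sag a little. I'll raise it and measure the tilt from the point cloud.

Emit:
{"fn": "play_rows", "kwargs": {"deltas": [[0,0,0.2,0,0,0,-1],[0,0,0.4,0,0,0,-1],[0,0,0.5,0,0,0,-1],[0,0,0.5,0,0,0,-1],[0,0,0.4,0,0,0,-1],[0,0,0.2,0,0,0,-1],[0,0,0,0,0,0,-1],[0,0,0,0,0,0,-1]], "squeeze": 60}}

```text
time_s: 5.58
eef_pos: [517.3, 238.7, 152.8]
ee_rot: [0.0, 0.998, -0.056, -0.0]
force: [-0.6, 1.4, -2.6]
grip_width: 0.76
```

```bash
cat >> h.py <<'E'
def held(c,xy,yaw,zt,R=85):
    "profile of top/bottom of what lies around xy, along axis yaw (deg)"
    w=cloud(c).reshape(-1,3); px=c['pixels'].reshape(-1,3).astype(int); a=np.radians(yaw); e=np.array([np.cos(a),np.sin(a)]); n=np.array([-e[1],e[0]])
    d=w[:,:2]-xy; t=d@e; s=d@n; m=(abs(t)<R)&(abs(s)<40)&(w[:,2]>zt-25)&(w[:,2]<zt+68)
    for k in range(-90,90,10):
        g=m&(t>=k)&(t<k+10)
        if g.sum()>5: print(k,g.sum(),'z',np.percentile(w[g,2],[2,50,98]).round(),'s',np.percentile(s[g],[2,98]).round(),'lum',px[g].mean().round())
E
python3 - <<'E'
from h import *
st=sensors.sense(); print(st['eef_pos'],st['joints'],st['force'],st['wrist_torque'])
for n in('side','top'):
    print(n); held(snap(n,n+'3'),(518,239),-6.4,st['eef_pos'][2]-26)
im=cv2.imread('pics/side3.png')[80:280,150:430]; cv2.imwrite('pics/c3.png',cv2.resize(im,None,fx=2.8,fy=2.8,interpolation=cv2.INTER_CUBIC))
E
```

```text
[517.28508626 238.66824084 152.76734693] [ 2.26693411e-01  4.79866330e-01  1.46783970e+00 -6.04243702e-06
  1.19456975e+00  1.90916845e+00] [-0.63167294  1.42889363 -2.64782654] [ 0.01282927 -0.04831784 -0.07164056]
side
-80 293 z [162. 177. 189.] s [-33.  32.] lum 74.0
-70 168 z [134. 149. 188.] s [-31.  32.] lum 73.0
-60 57 z [136. 181. 188.] s [-31.  32.] lum 77.0
-50 76 z [136. 179. 188.] s [-31.  32.] lum 90.0
-40 87 z [128. 147. 188.] s [-29.  33.] lum 83.0
-30 47 z [129. 157. 163.] s [-31.  33.] lum 80.0
-20 180 z [148. 173. 193.] s [-39.  38.] lum 72.0
-10 103 z [139. 175. 194.] s [-37.  39.] lum 69.0
0 79 z [135. 166. 193.] s [-34.  21.] lum 74.0
10 66 z [137. 167. 188.] s [-32.  20.] lum 82.0
20 62 z [137. 164. 188.] s [-31.  -7.] lum 86.0
30 71 z [138. 165. 188.] s [-31.  33.] lum 83.0
40 76 z [129. 145. 186.] s [-27.  33.] lum 75.0
50 75 z [131. 151. 162.] s [-29.  33.] lum 85.0
60 18 z [148. 161. 162.] s [-34.  32.] lum 131.0
top
40 7 z [127. 142. 158.] s [-34. -31.] lum 56.0
50 8 z [131. 141. 152.] s [-35. -34.] lum 62.0
60 8 z [158. 160. 163.] s [-35. -32.] lum 124.0
```

View pics/c3.png

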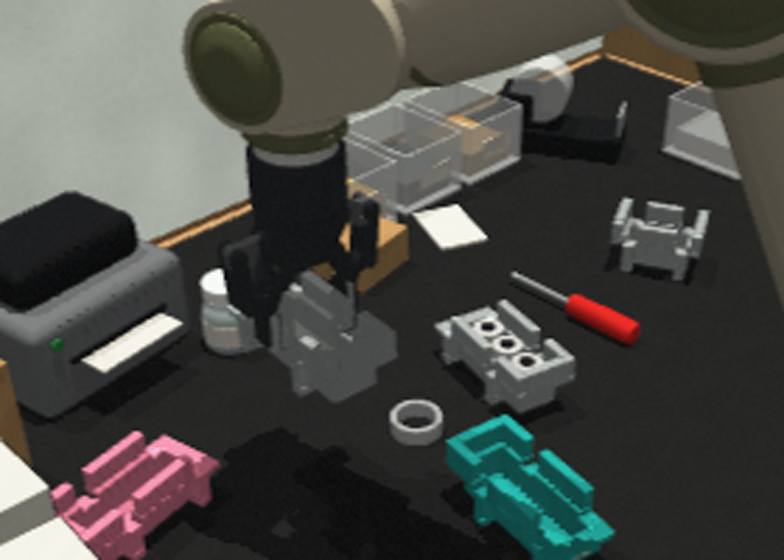

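The rim is level at z 188 all along, the low end is at z 162, and the tote underside sits about 26 mm below the TCP. Next I'll check the held tote's offset along its length and work out the transfer.

Run:
```python
from h import *
c=dict(np.load('side3.npz')); w=cloud(c).reshape(-1,3); a=np.radians(-6.4); e=np.array([np.cos(a),np.sin(a)]); n=np.array([-e[1],e[0]])
d=w[:,:2]-(517.3,238.7); m=(abs(d@n)<36)&(abs(d@e)<95)&(w[:,2]>115)&(w[:,2]<195); t=(d@e)[m]
print(np.histogram(t,np.arange(-90,95,2)))
q=m&(d@e<-55); r=cv2.minAreaRect(w[q][:,:2].astype(np.float32)); print(r)
m2=m&(w[:,2]>183)&(w[:,2]<192)&(abs(d@e)>25); r=cv2.minAreaRect(w[m2][:,:2].astype(np.float32)); print(r)
```

```text
(array([  0,   0,   0,   0,   0,   1,  47, 174,  43,  22,  22,  17,  23,
        61,  40,  17,  13,  11,  11,  12,  17,  10,  19,  14,  18,  14,
        12,  10,  26,  21,  10,  11,  12,  10,   8,  18,  49,  33,  25,
        21,  28,  15,  17,  18,  14,  16,  14,  13,  18,  15,  12,  12,
        11,  16,  12,  17,   5,  19,   9,  14,  13,  18,  13,  13,  13,
        14,   9,  12,  25,  17,  14,  11,   9,  18,  23,   8,   4,   3,
         4,   3,   1,   1,   0,   0,   0,   0,   0,   0,   0,   0,   0,
         0]), array([-90, -88, -86, -84, -82, -80, -78, -76, -74, -72, -70, -68, -66,
       -64, -62, -60, -58, -56, -54, -52, -50, -48, -46, -44, -42, -40,
       -38, -36, -34, -32, -30, -28, -26, -24, -22, -20, -18, -16, -14,
       -12, -10,  -8,  -6,  -4,  -2,   0,   2,   4,   6,   8,  10,  12,
        14,  16,  18,  20,  22,  24,  26,  28,  30,  32,  34,  36,  38,
        40,  42,  44,  46,  48,  50,  52,  54,  56,  58,  60,  62,  64,
        66,  68,  70,  72,  74,  76,  78,  80,  82,  84,  86,  88,  90,
        92,  94]))
((450.69818115234375, 246.28717041015625), (66.77114868164062, 23.268354415893555), 83.50959014892578)
((501.7440490722656, 240.50498962402344), (66.77226257324219, 123.71775817871094), 83.53350067138672)
```

Emit:
{"fn": "play_rows", "kwargs": {"deltas": [[0,-0.1,0,0,0,0.4,-1],[0,-0.2,0,0,0,0.8,-1],[0,-0.2,0,0,0,0.9,-1],[0,-0.2,0,0,0,0.9,-1],[0,-0.2,0,0,0,0.9,-1],[0,-0.2,0,0,0,0.9,-1],[0,-0.2,0,0,0,0.9,-1],[0,-0.2,0,0,0,0.9,-1]]}}

```text
time_s: 6.35
eef_pos: [517.1, 178.3, 152.2]
ee_rot: [-0.0, 0.958, 0.288, -0.001]
force: [-0.4, -0.4, -2.2]
grip_width: 0.758
```

Emit:
{"fn": "play_rows", "kwargs": {"deltas": [[0,-0.2,0,0,0,0.9,-1],[0,-0.2,0,0,0,0.9,-1],[0,-0.2,0,0,0,0.9,-1],[0,-0.2,0,0,0,0.9,-1],[0,-0.2,0,0,0,0.9,-1],[0,-0.2,0,0,0,0.9,-1],[0,-0.2,0,0,0,0.9,-1],[0,-0.2,0,0,0,0.9,-1]]}}

```text
time_s: 7.02
eef_pos: [517.1, 114.3, 152.2]
ee_rot: [-0.001, 0.784, 0.62, -0.001]
force: [-0.4, 1.2, -1.5]
grip_width: 0.763
```

Emit:
{"fn": "play_rows", "kwargs": {"deltas": [[0,-0.2,0,0,0,0.9,-1],[0,-0.2,0,0,0,0.9,-1],[0,-0.2,0,0,0,0.9,-1],[0,-0.2,0,0,0,0.9,-1],[-0.1,-0.2,0,0,0,0.9,-1],[-0.1,-0.2,0,0,0,0.9,-1],[-0.1,-0.2,0,0,0,0.9,-1],[-0.1,-0.2,0,0,0,0.9,-1]]}}

```text
time_s: 7.68
eef_pos: [500.9, 50.4, 152.2]
ee_rot: [-0.001, 0.501, 0.865, -0.0]
force: [0.8, -1.0, -1.8]
grip_width: 0.757
```

Emit:
{"fn": "play_rows", "kwargs": {"deltas": [[-0.1,-0.2,0,0,0,0.9,-1],[0,-0.2,0,0,0,0.9,-1],[0,-0.2,0,0,0,0.9,-1],[0,-0.2,0,0,0,0.9,-1],[0,-0.1,0,0,0,0.9,-1],[0,0,0,0,0,0.9,-1],[0,0,0,0,0,0.7,-1],[0,0,0,0,0,0,-1]]}}

```text
time_s: 8.35
eef_pos: [497.1, 14.7, 152.4]
ee_rot: [-0.001, 0.205, 0.979, -0.0]
force: [0.6, -0.5, -3.2]
grip_width: 0.76
```

Emit:
{"fn": "play_rows", "kwargs": {"deltas": [[0,-0.08,0,0,0,0.7,-1],[0,0,0,0,0,0.5,-1],[0,0,-0.2,0,0,0.3,-1],[0,0,-0.4,0,0,0,-1],[0,0,-0.3,0,0,0,-1],[0,0,0,0,0,0,-1]]}}

```text
time_s: 8.85
eef_pos: [496.0, 11.9, 114.7]
ee_rot: [-0.003, 0.13, 0.992, 0.0]
force: [-0.9, 0.1, -2.2]
grip_width: 0.759
```

```bash
cat >> h.py <<'E'
def rects(c,xy,yaw,top):
    a=np.radians(yaw); e=np.array([np.cos(a),np.sin(a)]); n=np.array([-e[1],e[0]])
    w=cloud(c).reshape(-1,3); d=w[:,:2]-xy
    for nm,lo,hi in(('low',15,66),('up',top-55,top+5)):
        t=d@e; s=d@n; m=(abs(t)<92)&(abs(s)<(45 if nm=='low' else 36))&(w[:,2]>lo)&(w[:,2]<hi)
        r=cv2.minAreaRect(w[m][:,:2].astype(np.float32)); print(nm,m.sum(),r, 't',np.percentile(t[m],[1,99]).round(1),'s',np.percentile(s[m],[1,99]).round(1))
        for f,k in(('neg',t<-60),('pos',t>60)): print('  ',f,(m&k).sum(),'ztop',np.percentile(w[m&k,2],98).round(1) if (m&k).any() else None,'t',np.percentile(t[m&k],[1,50,99]).round(1) if (m&k).any() else None)
E
python3 - <<'E'
from h import *
st=sensors.sense(); p=st['eef_pos']; q=st['ee_rot']; print(p,q,np.degrees(2*np.arctan2(q[2],q[1])),st['joints'].round(2))
for n in('side','top'):
    print(n); c=snap(n,n+'4'); rects(c,(497.1,11.5),-14.6,p[2]+35)
a=cv2.imread('pics/side4.png')[100:300,220:420]; b=cv2.imread('pics/top4.png')[130:330,240:440]
cv2.imwrite('pics/c4.png',cv2.resize(np.hstack([a,b]),None,fx=2,fy=2,interpolation=cv2.INTER_CUBIC))
E
```

```text
[496.03145459  11.8801814  114.69585673] [-2.63007123e-03  1.29900752e-01  9.91523491e-01  2.08469685e-04] 165.07223335124147 [-0.21  0.38  1.73 -0.    1.03 -1.52]
side
low 906 ((496.398193359375, 12.825263977050781), (70.06562805175781, 153.59085083007812), 75.66011810302734) t [-76.8  71.2] s [-31.1  35.2]
   neg 270 ztop 63.1 t [-77.1 -73.6 -60.5]
   pos 54 ztop 37.6 t [60.5 67.  75.7]
up 1019 ((497.0319519042969, 11.31304931640625), (71.41455841064453, 152.40399169921875), 74.81694793701172) t [-73.9  71. ] s [-33.7  34.4]
   neg 146 ztop 125.8 t [-75.  -67.1 -60. ]
   pos 33 ztop 150.2 t [60.6 67.9 76.2]
topTraceback (most recent call last):
  File "<stdin>", line 4, in <module>
  File "h.py", line 34, in rects
    r=cv2.minAreaRect(w[m][:,:2].astype(np.float32)); print(nm,m.sum(),r, 't',np.percentile(t[m],[1,99]).round(1),'s',np.percentile(s[m],[1,99]).round(1))
                                                                              ~~~~~~~~~~~~~^^^^^^^^^^^^^
    return _quantile_unchecked(
        a, q, axis, out, overwrite_input, method, keepdims, weights)
    return _ureduce(a,
                    func=_quantile_ureduce_func,
    ...<5 lines>...
                    overwrite_input=overwrite_input,
                    method=method)
    r = func(a, **kwargs)
    result = _quantile(arr,
                       quantiles=q,
    ...<2 lines>...
                       out=out,
                       weights=wgt)
    slices_having_nans = np.isnan(arr[-1, ...])
                                  ~~~^^^^^^^^^
IndexError: index -1 is out of bounds for axis 0 with size 0
```

In the side camera, the filled tote is centred at (496.4, 12.8) and the held tote at (497.0, 11.3). Yaw agrees within 1°, and the held low end is over the filled high end. Contact is expected at a TCP z of about 86, so I'll lower gently.

Emit:
{"fn": "play_rows", "kwargs": {"deltas": [[0,0,-0.15,0,0,0,-1],[0,0,-0.15,0,0,0,-1],[0,0,-0.1,0,0,0,-1],[0,0,-0.1,0,0,0,-1],[0,0,-0.07,0,0,0,-1],[0,0,0,0,0,0,-1]]}}

```text
time_s: 9.45
eef_pos: [497.3, 11.6, 93.9]
ee_rot: [-0.0, 0.129, 0.992, 0.0]
force: [0.5, -0.1, -1.3]
grip_width: 0.762
```

Emit:
{"fn": "play_rows", "kwargs": {"deltas": [[0,0,-0.03,0,0,0,-1],[0,0,-0.03,0,0,0,-1],[0,0,0,0,0,0,-1]]}}

```text
time_s: 9.7
eef_pos: [497.5, 11.5, 92.0]
ee_rot: [0.0, 0.129, 0.992, -0.0]
force: [-0.0, 0.3, -1.7]
grip_width: 0.76
```

Emit:
{"fn": "play_rows", "kwargs": {"deltas": [[0,0,-0.04,0,0,0,-1],[0,0,-0.04,0,0,0,-1],[0,0,-0.02,0,0,0,-1],[0,0,0,0,0,0,-1]]}}

```text
time_s: 10.03
eef_pos: [497.5, 11.5, 87.9]
ee_rot: [-0.0, 0.129, 0.992, 0.0]
force: [0.1, 0.0, -2.0]
grip_width: 0.761
```

Emit:
{"fn": "play_rows", "kwargs": {"deltas": [[0,0,-0.02,0,0,0,-1],[0,0,-0.02,0,0,0,-1],[0,0,0,0,0,0,-1]]}}

```text
time_s: 10.28
eef_pos: [497.6, 11.5, 86.5]
ee_rot: [0.0, 0.129, 0.992, -0.0]
force: [1.2, -0.3, -0.6]
grip_width: 0.757
```

Emit:
{"fn": "play_rows", "kwargs": {"deltas": [[0,0,-0.02,0,0,0,-1],[0,0,-0.02,0,0,0,-1],[0,0,0,0,0,0,-1]]}}

```text
time_s: 10.53
eef_pos: [497.7, 11.5, 86.4]
ee_rot: [0.0, 0.129, 0.992, -0.0]
force: [-7.8, 0.4, 15.4]
grip_width: 0.761
```

Contact: +15 N at z 86.4, as expected. I'll ease off slightly and check before releasing.

Emit:
{"fn": "play_rows", "kwargs": {"deltas": [[0,0,0.015,0,0,0,-1],[0,0,0.01,0,0,0,-1],[0,0,0,0,0,0,-1]]}}

```text
time_s: 10.78
eef_pos: [497.7, 11.5, 86.4]
ee_rot: [0.0, 0.129, 0.992, -0.0]
force: [-2.1, 0.8, 7.3]
grip_width: 0.762
```

Run:
```python
from h import *
st=sensors.sense(); p=st['eef_pos']; print(p,st['force'])
c=snap('side','side5'); rects(c,(497.1,11.5),-14.6,p[2]+35)
a=cv2.imread('pics/side5.png')[130:270,260:420]
cv2.imwrite('pics/c5.png',cv2.resize(a,None,fx=4,fy=4,interpolation=cv2.INTER_CUBIC))
```

```text
[497.6571699   11.50323057  86.44992689] [-2.14720443  0.82248282  7.30626881]
low 696 ((495.65374755859375, 14.069892883300781), (67.38191986083984, 151.51055908203125), 76.08808135986328) t [-76.8  68. ] s [-30.5  35. ]
   neg 267 ztop 62.9 t [-77.1 -73.4 -60.5]
   pos 21 ztop 36.5 t [60.2 67.2 73.3]
up 982 ((498.9519958496094, 11.527603149414062), (70.15316772460938, 153.19390869140625), 74.58480834960938) t [-72.3  71.4] s [-33.1  34.2]
   neg 111 ztop 97.6 t [-74.1 -68.  -60.4]
   pos 43 ztop 121.6 t [60.3 67.6 78.4]
```

View pics/c5.png

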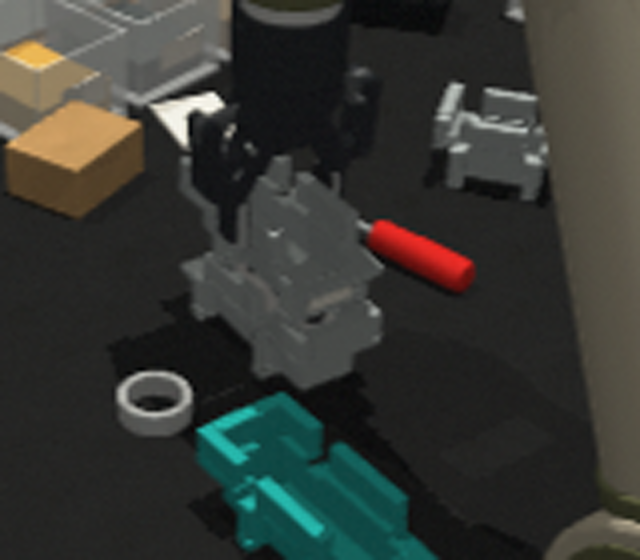

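The crop shows the tote standing level on the filled one, with the low end (right front) over the high end. The offset is about 2–3 mm. Releasing.

Emit:
{"fn": "play_rows", "kwargs": {"deltas": [[0,0,0,0,0,0,0.6],[0,0,0,0,0,0,0.8],[0,0,0,0,0,0,1],[0,0,0,0,0,0,1],[0,0,0,0,0,0,1],[0,0,0,0,0,0,1]]}}

```text
time_s: 11.33
eef_pos: [497.5, 11.5, 85.8]
ee_rot: [-0.0, 0.129, 0.992, 0.0]
force: [-0.1, 0.2, 0.1]
grip_width: 1.003
```

Emit:
{"fn": "play_rows", "kwargs": {"deltas": [[0,0,0.1,0,0,0,1],[0,0,0.2,0,0,0,1],[0,0,0.4,0,0,0,1],[0,0,0.5,0,0,0,1],[0,0,0.7,0,0,0,1],[0,0,0.7,0,0,0,1],[0,0,0.7,0,0,0,1],[0,0,0.4,0,0,0,1]]}}

```text
time_s: 12.0
eef_pos: [498.1, 11.5, 237.8]
ee_rot: [0.002, 0.129, 0.992, -0.0]
force: [-0.2, -0.8, -0.7]
grip_width: 0.999
```

Emit:
{"fn": "play_rows", "kwargs": {"deltas": [[0,-0.7,0,0,0,0,1],[0,-0.8,0,0,0,0,1],[0,-0.8,0,0,0,0,1],[0,-0.8,0,0,0,0,1],[0,-0.8,0,0,0,0,1],[0,-0.8,0,0,0,0,1],[0,-0.8,0,0,0,0,1],[0,0,0,0,0,0,1]]}}

```text
time_s: 12.67
eef_pos: [497.1, -213.1, 234.3]
ee_rot: [0.0, 0.131, 0.991, -0.001]
force: [0.0, 0.0, 0.1]
grip_width: 1.001
```

Run:
```python
from h import *
st=sensors.sense(); print(st['time_s'],st['eef_pos'],st['force'],st['grip_width'])
for n in('side','top'):
    c=snap(n,n+'6'); print(n); 
    try: rects(c,(497.1,11.5),-14.6,122)
    except IndexError: print('occluded')
    if n=='top': tote(c,(432,170,492,236))
a=cv2.imread('pics/side6.png')[130:330,220:420]; b=cv2.imread('pics/top6.png')[110:310,240:440]
cv2.imwrite('pics/c6.png',cv2.resize(np.hstack([a,b]),None,fx=2,fy=2,interpolation=cv2.INTER_CUBIC))
```

```text
12.6667 [ 497.05177105 -213.14041469  234.27147507] [0.01555633 0.00906351 0.08683417] 1.0012635607435778
side
low 694 ((495.02423095703125, 12.886711120605469), (69.4176254272461, 153.5012969970703), 75.16313171386719) t [-76.6  70.1] s [-30.6  35.1]
   neg 263 ztop 62.4 t [-77.1 -73.4 -60.7]
   pos 19 ztop 37.1 t [60.3 65.4 74.2]
up 1301 ((500.23468017578125, 11.965282440185547), (70.09309387207031, 154.3789825439453), 75.91708374023438) t [-72.1  75.9] s [-31.6  33.9]
   neg 106 ztop 96.8 t [-73.8 -68.4 -60.6]
   pos 213 ztop 122.3 t [60.5 67.5 78.6]
top
low 107 ((495.6553039550781, 12.478202819824219), (64.96983337402344, 147.3093719482422), 75.5382080078125) t [-75.3  49. ] s [-31.7  32.9]
   neg 83 ztop 64.1 t [-75.3 -73.3 -69.9]
   pos 1 ztop 33.9 t [71.9 71.9 71.9]
up 1994 ((500.2100830078125, 9.921794891357422), (65.9174575805664, 150.60325622558594), 75.47126007080078) t [-70.5  76.3] s [-33.   31.5]
   neg 155 ztop 99.1 t [-71.8 -66.1 -60.2]
   pos 308 ztop 124.7 t [60.2 68.  77.9]
50 8 ctr 548.3 -245.0 size [10.7  3.8] ang 141.9 zmed 62.6
20 31 ctr 538.9 -245.5 size [27.2  9. ] ang 6.5 zmed 35.5
-20 5 [21. 27. 35.] [0. 3.]
-10 18 [23. 35. 38.] [-5.  5.]
0 5 [59. 61. 64.] [-2.  5.]
10 3 [62. 63. 63.] [-4. -1.]
```

View pics/c6.png

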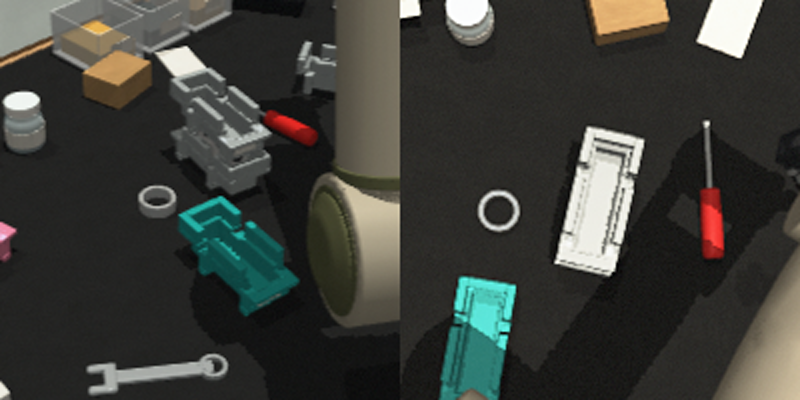

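The stack stands level: the upper rim is 60 mm above the lower one, the centres differ by about 4 mm, the low end is over the high end, and yaw is within 1°. The gripper is clear, so I'm handing in.

```bash
python3 -c "
from rig import order; print(order.finish_job())"
```

```text
the job is handed in; nothing more can be done
None
```

The empty grey tote is stacked on the filled tote, turned end for end, and the job was handed in at about 12.7 s of the 38 s allowed. I gripped it across its rims, turned it about 172°, lowered it until the wrist force showed contact (about 15 N), eased off and let go.

Last checks after release:
- **Height:** the upper rim is about 60 mm above the lower one, so the feet stand on the rims and it has not nested.
- **Orientation:** the tote is level, its low end is over the filled tote's high end, and its yaw agrees with the filled tote within about 1°.
- **Centring:** the centres are about 4–5 mm apart (limit 13 mm). The two cameras agree to about 2 mm.
- **Filled tote:** it is within about 2 mm of where it started.
- **Gripper:** it is open and clear, with no force reading.

One check failed: at the end the arm blocked the top camera's view of the short tote, so I could not re-measure its position. The arm never went near it at low height, and the last side view that clearly showed it, just before release, had it standing as before.

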